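# Set the slicer's cut with a gauge blade

### The job

Set the vegetable slicer to the thickness of the steel gauge. Pick up the gauge by its grip, slide its blade down the slicer's sloping channel and under the raised blade bar until the gauge's stop meets the bar, lying flat on the ramp; then press the bar down until it rests on the gauge. Leave the gauge in place and do not disturb the things standing around.

Things in the scene. Friction and masses are not known exactly. Their poses are not given: they have to be found in the camera images.
- ramp: Slicer's sloping steel ramp (fixed), 100 mm wide. Origin: on its surface, centre line, under the middle of the blade bar, 85 mm above the counter. x points up the slope (30 degrees above level), y across, z square out of it. Runs x = -130 to +170 mm. Channel 66 mm wide between rails 12 mm high. Two posts (x -14 to 14, |y| 33 to 46 mm, 40 mm high) flank the bar; under it the way is open.
- bar_top (a point): Middle of the black press pad (22 x 50 mm along ramp x, y) on top of the blade bar. The bar is a steel block 24 mm (ramp x) by 62 mm (ramp y) across the channel; its underside lies 34 mm below this point, 16 mm above the ramp when the bar is fully up. Axes as the ramp's.
- blade_bar (a joint): Travel of the blade bar towards the ramp, m: 0 fully up (16 mm gap), 0.014 fully down (2 mm gap). Stiff slide: about 5 N moves it and it stays where it is left. Starts at 0 to 0.004. Resting on the 6 mm gauge it reads about 0.010.
- gauge_grip (a point): Middle of the upright black grip (70 mm along x, 22 mm across y, from 6 to 56 mm above the underside) of the loose gauge, 0.3 kg, lying flat on the counter; 36 mm above the underside. x points from blade to grip, z up. A steel plate 6 mm thick, 60 mm wide, runs the whole length, 120 mm to -x (blade end) and 40 mm to +x of this point.
- gauge_stop (a point): Underside of the gauge, centre line, at the blade-side face of its stop: 60 mm to -x and 36 mm below the grip point, same axes. The stop is a steel cross block 60 mm wide, 14 mm long, top 30 mm above the underside; the blade sticks out 60 mm beyond it to -x. Gauge home: this point at ramp x = 12 mm, y = 0, z = 0, x axes of gauge and ramp agreeing.
- spice_jar: Bystander: spice jar, 48 mm across, 85 mm high; origin at the centre of its underside.
- mill: Bystander: wooden pepper mill, 58 mm across, 178 mm high; origin at the centre of its underside.
- pusher: Bystander: the slicer's food pusher, a grey disc 100 mm across with a knob, 69 mm high; origin at the centre of its underside.
Not all that is in view belongs to the job. What is shaped like the part that bears gauge_grip but blue is not meant.

How it is judged:
By the outcome, as a careful person would: the job done as asked, in the order asked, and still so for the second after the job is handed in, with the robot touching nothing.
It also fails if it takes over 58 s, if anything falls off the work surface, if the arm or the gripper's body presses on something with over 40 N, if the wrist force passes 120 N, or if a joint passes its speed limit or range.

### The arm

A 6-joint arm with a two-finger parallel gripper is mounted at the origin on the work surface. World frame = base frame: x ahead of the robot, y to its left, z up, the work surface at z = 0. Lengths are in m, angles in rad, forces in N, time in s.
With the tool pointing down it reaches from about 0.375 to 0.925 m from the base axis. Payload 5.7 kg.
Tool frame: the origin (TCP) lies at the very end of the fingers, on their centre line; the grasp point (between the pads) lies 19 mm behind it; z points along the fingers, y is the line along which they close (so a half turn about z gives the same grasp; the last joint's range is limited). The gripper opens to 88 mm and grips with 3 to 60 N. Pads are 20 mm wide; open, the fingers measure 115 mm over their backs; the gripper's body (75 mm by 178 mm) begins 61 mm behind the grasp point.
Start: joints at [-0.115, 0.359, 1.51, -0, 1.272, -0.115], TCP at [0.6, -0, 0.223] pointing down, gripper open.
Joint ranges: [-2.97, 2.97], [-1.01, 2.36], [0.21, 2.38], [-0.96, 4.11], [0.2, 2.71], [-2.98, 2.98]. Speed limits (rad/s): [2.39, 2.39, 3.14, 3.14, 3.14, 3.14].

### API

Orientations are given as a rotation vector (axis times angle).
In Python, from bench import get_obs, capture, calibration, finish_job gives the robot as it stands.
- The arm moves only by the tool play_rows, never from a script. Its arguments are lists of equal length, an entry for each row: "jaw": the closure in counts, from 0 (fully open) to 255 (shut); "offset": the shift along the tool's x, y, z in units of 50 mm (1.0 is 50 mm), a list of three; "roll": the turn about the tool's z in rad. A call has 1 to 8 rows; each row shifts and turns the commanded pose from where the row before left it, along the tool's axes as they then stand; what a row does not reach is not made up. A row lasts 1/10 s, in which the tool goes at most 50 mm and 8.59 degrees, less where a joint would pass 70% of its speed; a pose out of reach is approached as far as the arm can. A call is refused whole if a number of a shift passes 1 or a number of a turn 0.15, either way. A call with a gripper value outside its range is refused whole. The fingers move at their own pace and stop on an object; the grip force is fixed at half the most. Time passes only in rows, so rows that do not move let the fingers close. It gives the time, the measured TCP pose, the force, the opening and the grip force at its end, in the units of the state.
- get_obs(): the state, without advancing time (a new reading comes with each control period).
- capture(name): name is "scene" or "side" or "wrist"; returns the picture (480x640x3 uint8, blue, green, red); there is no depth.
- calibration(name): a dict with "fx", "fy", "cx", "cy" (pixels), "k1" (the pictures are not rectified: a ray, as slopes to the right and down, at radius r is drawn at 1 + k1 r^2 times it, then the intrinsics apply), "extrinsics" (4x4, takes a point from camera to world coordinates). Camera axes: x right, y up, looking along -z (the intrinsics and any distortion apply to the point x, -y, -z); pixel columns grow to the right and rows downward; lengths in m; the calibration is good to about 2 mm. A picture is of the moment at which its call begins: read the wrist's pose just before it. calibration takes no time and is no camera call; for the wrist camera it gives the pose at the moment of the call.
- finish_job(): hands the job in; it is judged then, once.
The state is a dict: "t": time; "joints": joint angles; "joint_velocities": joint speeds; "joint_torque": joint torques, N m; "eef_pos": TCP position; "eef_rot": TCP orientation; "ft_force": force on the tool from outside, world axes, zero at the start; "ft_torque": the same for the moment, N m; "width": finger opening in m; "finger_force": force on a finger pad.
Only numpy, scipy, OpenCV 4.12 (cv2) and the standard library are available. Lean on these libraries where they do the work, as an engineer would, in place of code of your own. Each camera call takes 0.05 s, during which the arm holds its last target. There are 200 camera calls.

## Working session

There is one attempt and no reset: what is moved stays moved. The work goes in short steps, Python scripts to look and compute and a tool call to move; the robot and the scene stay as the last step left them, time stands still between calls to the robot, and variables do not carry over. Pictures are saved under pics/ and viewed, at most 10 in all, crops included, and the job is handed in when it is done.

Besides the shell and the picture viewer there is one more tool, called by a JSON object that holds its "method" and its "body". play_rows: Moves the arm, as the interface text tells. Its arguments: {"type":"object","properties":{"jaw":{"type":"array","items":{"type":"number"}},"offset":{"type":"array","items":{"type":"array","items":{"type":"number"}}},"roll":{"type":"array","items":{"type":"number"}}},"required":["jaw","offset","roll"]}

```bash
ls; mkdir -p pics; python3 - <<'E'
from bench import *
import cv2,numpy as np
o=get_obs();print(o)
for n in("scene","side"):
    cv2.imwrite(f"pics/{n}0.png",capture(n));c=calibration(n);print(n,{k:(np.round(v,4).tolist() if k=="extrinsics" else v) for k,v in c.items()})
E
```

```text
pics
{'t': 0.0, 'joints': array([-1.15102786e-01,  3.59519907e-01,  1.51143020e+00, -1.98347399e-05,
        1.27251020e+00, -1.15099122e-01]), 'joint_velocities': array([ 0.00066978, -0.00123011, -0.00067798, -0.000379  ,  0.00100149,
       -0.0004812 ]), 'joint_torque': array([-2.01257943e-03, -5.15376234e+01, -2.70722097e+01,  6.73234044e-02,
        3.48843460e-02, -1.61260368e-04]), 'eef_pos': array([5.99301258e-01, 6.41674435e-05, 2.21801585e-01]), 'eef_rot': array([-2.22041209e+00, -2.22041694e+00,  1.84495460e-03]), 'ft_force': array([ 0.10719206, -0.03930265, -0.44173995]), 'ft_torque': array([0.01199218, 0.01988411, 0.0231603 ]), 'finger_force': 0.0, 'width': 0.08798888585919168}
scene {'fx': 555.4079363975336, 'fy': 555.4079363975336, 'cx': 314.45144105554596, 'cy': 241.93948853156508, 'k1': -0.039415052091093195, 'extrinsics': [[0.6155, -0.6134, 0.4948, 1.3016], [0.7879, 0.4931, -0.3689, -0.5284], [-0.0177, 0.6169, 0.7868, 1.2701], [0.0, 0.0, 0.0, 1.0]]}
side {'fx': 595.8150430703556, 'fy': 595.8150430703556, 'cx': 322.9257461276972, 'cy': 244.28903594959638, 'k1': -0.1158132937470522, 'extrinsics': [[0.7483, 0.4784, -0.4595, -0.0803], [-0.6633, 0.5467, -0.5111, -0.7466], [0.0067, 0.6872, 0.7264, 1.1479], [0.0, 0.0, 0.0, 1.0]]}
```

View pics/scene0.png

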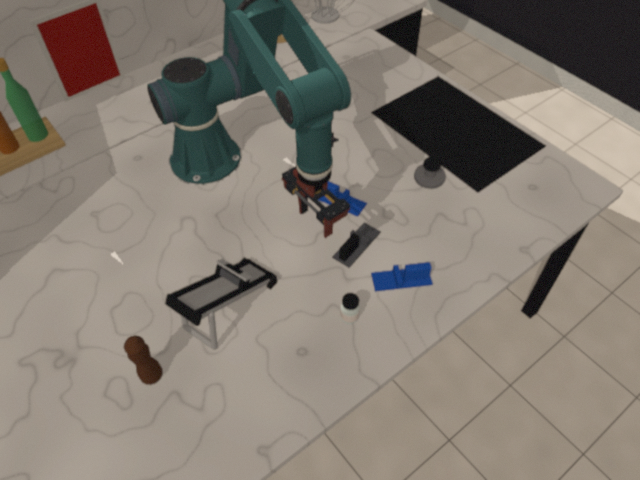

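View pics/side0.png

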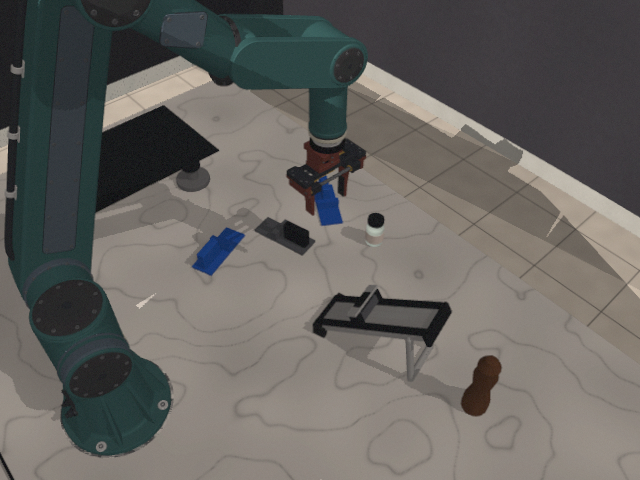

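The scene view shows a steel plate with a black grip at (356,245), and the blue look-alikes at (402,276) and (342,197). The black one is seen in the side view at (285,235), and its blue counterparts at (218,250) and (327,205). The slicer is at scene (225,285) and side (385,315). I choose the black-gripped steel one and check it in a close crop.

```bash
python3 - <<'E'
import cv2,numpy as np
s=cv2.imread("pics/scene0.png");d=cv2.imread("pics/side0.png")
def crop(im,x,y,w,h,f):
    c=cv2.resize(im[y:y+h,x:x+w],None,fx=f,fy=f,interpolation=cv2.INTER_CUBIC)
    return c
a=np.hstack([crop(s,310,205,80,60,5),crop(d,245,200,80,60,5)])
b=np.hstack([crop(s,155,250,133,100,3)[:300,:399],crop(d,305,280,160,120,2.5)[:300,:399]])
b=cv2.resize(b,(800,300))
cv2.imwrite("pics/c1.png",np.vstack([a,b]))
E
```

```text
(no output)
```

View pics/c1.png

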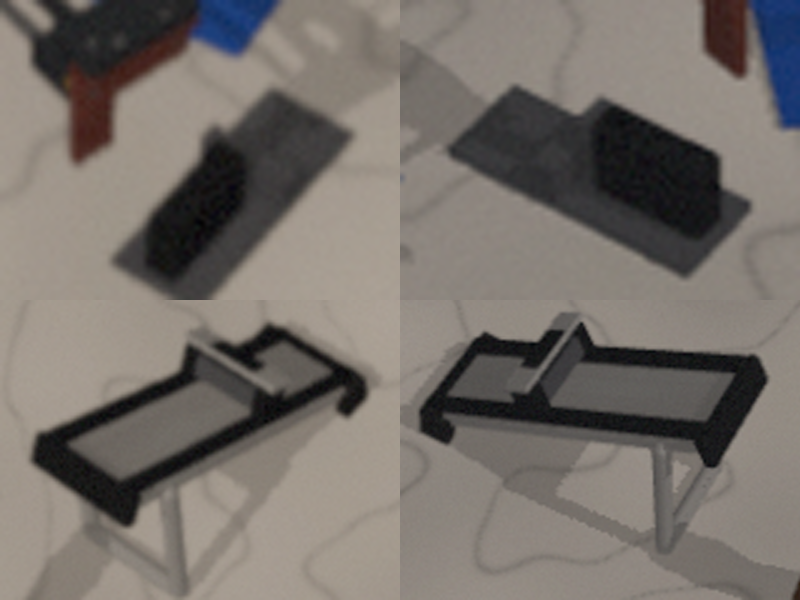

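The close crop confirms it: plain steel plate, black upright grip, stop at the blade side. The blade end is at scene (372,227) and side (261,224). The slicer's high end is at lower left in the scene view.

```bash
cat > h.py <<'E'
from bench import *
import cv2,numpy as np
def rays(n,px,cal=None):
    c=cal or calibration(n);E=np.array(c["extrinsics"])
    p=(np.array(px,float).reshape(-1,2)-[c["cx"],c["cy"]])/[c["fx"],c["fy"]]
    u=p.copy()
    for _ in range(10): u=p/(1+c["k1"]*(u**2).sum(1,keepdims=True))
    d=np.c_[u[:,0],-u[:,1],-np.ones(len(u))]@E[:3,:3].T
    return E[:3,3],d/np.linalg.norm(d,axis=1,keepdims=True)
def plane(n,px,z,cal=None):
    o,d=rays(n,px,cal);return o+d*((z-o[2])/d[:,2])[:,None]
def tri(lst):
    A=np.zeros((3,3));b=np.zeros(3);R=[]
    for o,d in lst:
        P=np.eye(3)-np.outer(d,d);A+=P;b+=P@o
    x=np.linalg.solve(A,b)
    return x,max(np.linalg.norm((np.eye(3)-np.outer(d,d))@(x-o)) for o,d in lst)
def proj(n,X,cal=None):
    c=cal or calibration(n);E=np.array(c["extrinsics"])
    q=(np.atleast_2d(X)-E[:3,3])@E[:3,:3];u=np.c_[q[:,0]/-q[:,2],-q[:,1]/-q[:,2]]
    u=u*(1+c["k1"]*(u**2).sum(1,keepdims=True));return u*[c["fx"],c["fy"]]+[c["cx"],c["cy"]]
E
python3 - <<'E'
from h import *
np.set_printoptions(precision=4,suppress=True)
print("gauge scene",plane("scene",[[365,223],[380.4,231.4],[332.4,257.4]],.006))
print("gauge side",plane("side",[[268,217.4],[255,230],[315,241],[302,255.2]],.006))
# ramp: high-end outer corners(near/far), foot etc   scene crop scale 3*400/399, side 2.5
S=lambda x,y:[155+x/3.008,250+(y-300)/3]
D=lambda x,y:[305+(x-400)/2.506,280+(y-300)/2.5]
pts={"hiA":(S(38,437),D(764,358)),"hiB":(S(133,497),D(712,445)),"loA":(S(272,327),D(487,337)),"loB":(S(362,377),D(424,405)),
"barA":(S(190,333),D(582,320)),"barB":(S(278,390),D(517,390))}
for k,(s,d) in pts.items():
    r=[]
    for n,p in(("scene",s),("side",d)):
        o,dd=rays(n,p);r.append((o,dd[0]))
    x,e=tri(r);print(k,x,round(e,4))
E
```

```text
gauge scene [[0.5444 0.2251 0.006 ]
 [0.5969 0.239  0.006 ]
 [0.5823 0.0696 0.006 ]]
gauge side [[0.5957 0.2328 0.006 ]
 [0.5391 0.2173 0.006 ]
 [0.6341 0.0795 0.006 ]
 [0.5753 0.0633 0.006 ]]
hiA [ 0.572  -0.3905  0.2444] 0.0014
hiB [ 0.5722 -0.3509  0.0983] 0.0113
loA [ 0.5025 -0.1574  0.1086] 0.0013
loB [ 0.4928 -0.075  -0.0626] 0.0053
barA [ 0.5258 -0.2417  0.1938] 0.001
barB [ 0.5195 -0.1761  0.0402] 0.0044
```

```bash
python3 - <<'E'
from h import *
np.set_printoptions(precision=4,suppress=True)
S=lambda x,y:[155+x/3.008,250+(y-300)/3]
D=lambda x,y:[305+(x-400)/2.506,280+(y-300)/2.5]
pts={"hi-":(S(38,437),D(712,445)),"hi+":(S(133,497),D(764,358)),"lo-":(S(272,327),D(424,405)),"lo+":(S(362,377),D(487,337)),
"bar-":(S(190,333),D(517,390)),"bar+":(S(278,390),D(582,320))}
X={}
for k,(s,d) in pts.items():
    r=[]
    for n,p in(("scene",s),("side",d)):
        o,dd=rays(n,p);r.append((o,dd[0]))
    X[k],e=tri(r);print(k,X[k],round(e,4))
h=(X["hi-"]+X["hi+"])/2;l=(X["lo-"]+X["lo+"])/2
v=h-l;print(v,np.linalg.norm(v),np.degrees(np.arctan2(v[2],np.hypot(v[0],v[1]))),np.degrees(np.arctan2(v[1],v[0])),(h+l)/2,(X["bar-"]+X["bar+"])/2)
E
```

```text
hi- [ 0.5245 -0.3866  0.1749] 0.004
hi+ [ 0.6201 -0.3575  0.1779] 0.005
lo- [ 0.4488 -0.1329  0.0302] 0.0008
lo+ [ 0.5478 -0.1053  0.0284] 0.0044
bar- [ 0.4746 -0.2225  0.123 ] 0.0007
bar+ [ 0.5717 -0.1999  0.122 ] 0.0045
[ 0.074  -0.2529  0.1471] 0.3017678422631313 29.176574338581062 -73.6820273984028 [ 0.5353 -0.2456  0.1029] [ 0.5231 -0.2112  0.1225]
```

{"method": "play_rows", "body": {"jaw": [0,0,0,0,0], "offset": [[0.75,-0.02,0],[0.75,-0.02,0],[0.74,-0.02,0],[0,0,0],[0,0,0]], "roll": [0,0,0,-0.11,-0.11]}}

```text
t: 0.6
eef_pos: [0.5964, 0.1134, 0.2221]
eef_rot: [-1.955, -2.458, 0.001]
ft_force: [0.6, 0.0, -0.2]
width: 0.0878
finger_force: 0.0
```

```bash
python3 - <<'E'
from h import *
np.set_printoptions(precision=4,suppress=True)
o=get_obs();c=calibration("wrist");cv2.imwrite("pics/w1.png",capture("wrist"));print(o["eef_pos"],o["eef_rot"],c)
print(proj("wrist",[[.596,.112,.042],[.5697,.229,.006],[.605,.0714,.006]],c))
E
```

```text
[0.5964 0.1134 0.2221] [-1.9554 -2.4577  0.0012] {'fx': 352.01275389172696, 'fy': 352.01275389172696, 'cx': 317.189584080732, 'cy': 238.8451107051535, 'k1': -0.023015559572246175, 'extrinsics': array([[ 0.9747, -0.215 , -0.0606,  0.579 ],
       [ 0.2234,  0.9362,  0.2714,  0.1884],
       [-0.0016, -0.2781,  0.9606,  0.3843],
       [ 0.    ,  0.    ,  0.    ,  1.    ]])}
[[317.2301 218.7968]
 [317.7853  94.1583]
 [317.0144 247.6887]]
```

View pics/w1.png

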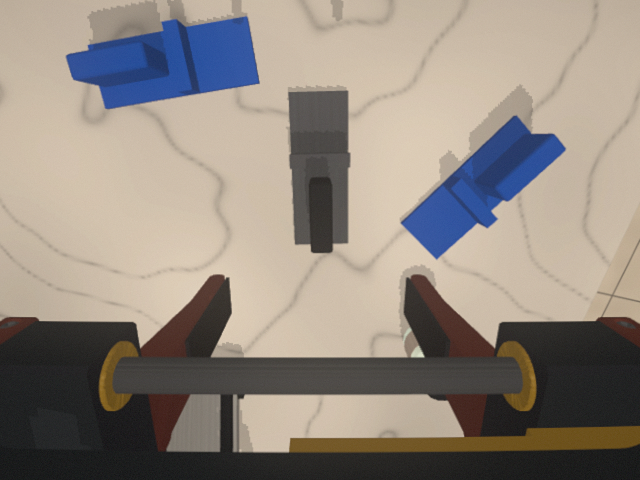

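Wrist view: gauge blade edge (289,90)–(348,91), plate's grip end (294,243)–(349,243), grip top from (321,178) to (321,252); the blue decoys stand to either side, clear.

```bash
python3 - <<'E'
from h import *
np.set_printoptions(precision=4,suppress=True)
g=cv2.cvtColor(cv2.imread("pics/w1.png"),cv2.COLOR_BGR2HSV);roi=np.zeros((480,640),np.uint8);roi[80:258,270:370]=1
m=((g[...,2]<115)&(roi>0)).astype(np.uint8);m=cv2.morphologyEx(m,cv2.MORPH_OPEN,np.ones((3,3)))
for r in (96,110,130,142,175,200,225,238):
    x=np.flatnonzero(m[r]);print(r,x.min(),x.max(),end="; ")
m2=((g[...,2]<55)&(roi>0)).astype(np.uint8);
for r in(190,220,245):x=np.flatnonzero(m2[r]);print("grip",r,x.min(),x.max())
print(np.flatnonzero(m[:,320])[[0,-1]])
p=plane("wrist",[[289,90],[348,91],[294,243],[349,243]],.006);q=plane("wrist",[[321,180],[321,252]],.056)
print(p,q)
a=(p[0]+p[1])/2;b=(p[2]+p[3])/2;v=b-a;print(np.linalg.norm(v),np.degrees(np.arctan2(v[1],v[0])),a+v/np.linalg.norm(v)*.12,q.mean(0))
w=p[1]-p[0];print(np.degrees(np.arctan2(w[1],w[0])))
E
```

```text
96 289 347; 110 290 347; 130 290 347; 142 291 347; 175 292 346; 200 293 346; 225 294 346; 238 295 346; grip 190 309 330
grip 220 310 331
grip 245 312 312
[ 91 252]
[[0.5402 0.2255 0.006 ]
 [0.598  0.2381 0.006 ]
 [0.5788 0.0703 0.006 ]
 [0.6389 0.0844 0.006 ]] [[0.5903 0.1512 0.056 ]
 [0.6065 0.0829 0.056 ]]
0.1594729718617729 -75.56080052417057 [0.599  0.1156 0.006 ] [0.5984 0.117  0.056 ]
12.259181114329321
```

{"method": "play_rows", "body": {"jaw": [0,0,0,0,0,0,0,0], "offset": [[0.04,0.05,0.7],[0,0,0.8],[0,0,0.8],[0,0,0.8],[0,0,0.6],[0,0,0.38],[0,0,0],[0,0,0]], "roll": [0,0,0,0,0,0,0,0]}}

```text
t: 1.45
eef_pos: [0.5989, 0.1144, 0.0186]
eef_rot: [-1.965, -2.45, 0.001]
ft_force: [-0.8, 0.4, 0.5]
width: 0.0877
finger_force: 0.0
```

{"method": "play_rows", "body": {"jaw": [255,255,255,255,255,255,255,255], "offset": [[0,0,0],[0,0,0],[0,0,0],[0,0,0],[0,0,0],[0,0,0],[0,0,0],[0,0,0]], "roll": [0,0,0,0,0,0,0,0]}}

```text
t: 2.25
eef_pos: [0.5989, 0.1145, 0.0186]
eef_rot: [-1.964, -2.452, 0.0]
ft_force: [0.4, -1.3, 0.4]
width: 0.0275
finger_force: 0.0
```

{"method": "play_rows", "body": {"jaw": [255,255,255,255,255,255,255,255], "offset": [[0,0,0],[0,0,0],[0,0,-0.3],[0,0,-0.7],[0,0,-0.9],[0,0,-0.9],[0,0,-0.9],[0,0,-0.9]], "roll": [0,0,0,0,0,0,0,0]}}

```text
t: 3.05
eef_pos: [0.598, 0.1144, 0.2511]
eef_rot: [-1.964, -2.452, 0.001]
ft_force: [1.8, 0.6, -3.8]
width: 0.0217
finger_force: 30.0
```

{"method": "play_rows", "body": {"jaw": [255,255,255,255,255,255,255,255], "offset": [[-0.72,-0.62,-0.1],[-0.72,-0.62,-0.1],[-0.72,-0.62,-0.1],[-0.72,-0.62,-0.1],[-0.72,-0.62,-0.1],[-0.72,-0.62,-0.1],[-0.72,-0.62,-0.1],[-0.72,-0.62,-0.1]], "roll": [0,0,0,0,0,0,0,0]}}

```text
t: 3.85
eef_pos: [0.4181, -0.2217, 0.2895]
eef_rot: [1.964, 2.452, -0.0]
ft_force: [1.5, -0.9, -2.5]
width: 0.0217
finger_force: 30.0
```

{"method": "play_rows", "body": {"jaw": [255,255], "offset": [[0,0,0],[0,0,0]], "roll": [0,0]}}

```text
t: 4.05
eef_pos: [0.4189, -0.2213, 0.2892]
eef_rot: [1.968, 2.449, 0.001]
ft_force: [0.0, 0.2, -3.5]
width: 0.0219
finger_force: 30.0
```

```bash
python3 - <<'E'
from h import *
import pickle
np.set_printoptions(precision=4,suppress=True)
o=get_obs();c=calibration("wrist");cv2.imwrite("pics/w2.png",capture("wrist"));pickle.dump((o,c),open("w2.pkl","wb"));print(o["t"],o["eef_pos"],o["eef_rot"])
hh=np.radians(-73.7);h=np.array([np.cos(hh),np.sin(hh),0]);O=np.array([.532,-.2348,.085])
print(proj("wrist",[O,O+.147*h+[0,0,.085],O-.1126*h+[0,0,-.065]],c))
print("mill",plane("scene",[[152,378]],0),plane("side",[[474,408]],0))
E
```

```text
4.05 [ 0.4189 -0.2213  0.2892] [1.9682 2.4486 0.0006]
[[416.1186 246.1414]
 [437.4915 414.4027]
 [401.982  139.0476]]
mill [[ 0.5878 -0.5072  0.    ]] [[ 0.5693 -0.5122  0.    ]]
```

View pics/w2.png

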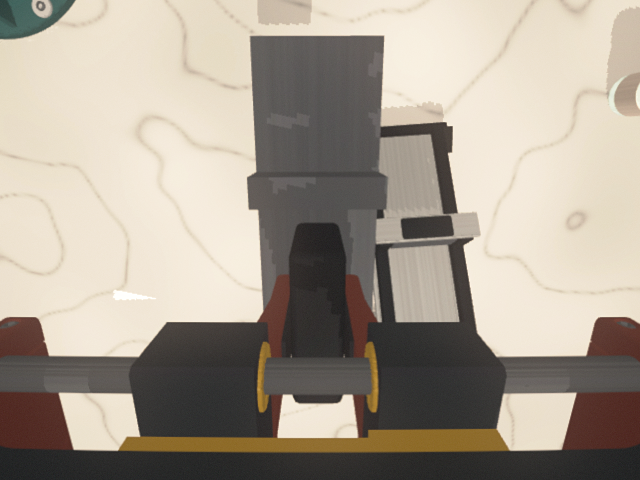

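The pad on the bar is at (427,228), the channel edges at (389,248)/(450,246); the gauge hangs level in the grip. I'll shift to see the whole slicer.

{"method": "play_rows", "body": {"jaw": [255,255,255,255,255,255], "offset": [[-0.6,-0.25,0],[-0.6,-0.25,0],[-0.6,-0.25,0],[-0.6,-0.25,0],[0,0,0],[0,0,0]], "roll": [0,0,0,0,0,0]}}

```text
t: 4.7
eef_pos: [0.3978, -0.3474, 0.2882]
eef_rot: [-1.962, -2.451, -0.002]
ft_force: [0.3, -0.7, -2.5]
width: 0.0218
finger_force: 30.0
```

```bash
python3 - <<'E'
from h import *
import pickle
np.set_printoptions(precision=4,suppress=True)
o=get_obs();c=calibration("wrist");im=capture("wrist");cv2.imwrite("pics/w3.png",im);pickle.dump((o,c),open("w3.pkl","wb"));print(o["t"],o["eef_pos"],o["eef_rot"])
cv2.imwrite("pics/w3c.png",cv2.resize(im[20:320,330:630],(600,600),interpolation=cv2.INTER_CUBIC))
E
```

```text
4.7 [ 0.3978 -0.3474  0.2882] [-1.9622 -2.4515 -0.0016]
```

View pics/w3c.png

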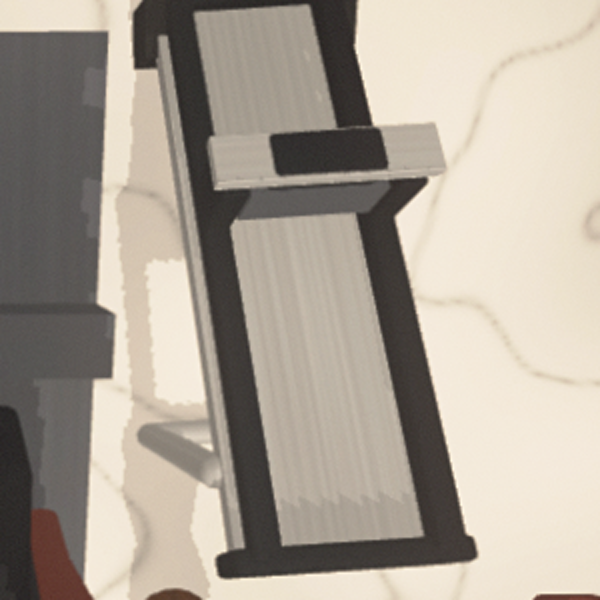

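The crop shows the whole ramp (crop px): pad centre (330,151), channel floor from (231,225)/(360,213) to (280,545)/(422,537), black end band at y≈555, and an open way at the top end.

```bash
cat > fit.py <<'E'
from h import *
import pickle
from scipy.optimize import least_squares
np.set_printoptions(precision=4,suppress=True)
o,c=pickle.load(open("w3.pkl","rb"))
F=lambda P:np.array(P,float)/2+[330,20]
def frame(p):
    a=p[3];t=np.radians(30)
    X=np.array([np.cos(a)*np.cos(t),np.sin(a)*np.cos(t),np.sin(t)]);Y=np.array([-np.sin(a),np.cos(a),0])
    return np.array([p[0],p[1],p[2]]),np.c_[X,Y,np.cross(X,Y)]
def onr(p,px,z):
    O,R=frame(p);q,d=rays("wrist",F(px),c);q=(q-O)@R;d=d@R
    return q+d*((z-q[2])/d[:,2])[:,None]
pad=[[271,137],[383,127],[386,167],[277,175]]
def res(p,z=.085):
    p=[p[0],p[1],z,p[2]]
    r=onr(p,[[360,213],[391,365],[422,537]],0)[:,1]-.033
    l=onr(p,[[231,225],[254,375],[280,545]],.012)[:,1]+.033
    k=onr(p,pad,.048).mean(0)[:2]
    return np.r_[r,l,k]
if __name__=="__main__":
    for z in(.083,.085,.087):
        s=least_squares(res,[.532,-.235,-1.286],args=(z,));p=[s.x[0],s.x[1],z,s.x[2]]
        print(s.x,np.degrees(s.x[2]),s.fun*1000)
        print("pad",onr(p,pad,.048).ravel()*1000)
        print("end inner z0/z12",onr(p,[[280,545],[422,537]],0)[:,0],onr(p,[[280,545],[422,537]],.012)[:,0],"outer",onr(p,[[219,560],[475,542],[221,577],[475,557]],0),onr(p,[[219,560],[475,542],[221,577],[475,557]],0.012)[:,:2])
        print("rails",onr(p,[[393,215],[466,530],[242,545],[215,400]],.012)[:,1],"low",onr(p,[[194,12],[308,5]],0))
E
python3 fit.py
```

```text
[ 0.5309 -0.2265 -1.2911] -73.97538383036544 [ 2.7041  2.2242  0.4638 -1.1662 -1.5662 -1.6765  0.384  -0.9831]
pad [ -8.3904 -25.0525  48.     -10.3537  24.6861  48.       9.651   21.9467
  48.      10.6292 -25.5126  48.    ]
end inner z0/z12 [0.1643 0.1645] [0.1652 0.1653] outer [[ 0.1693 -0.0576  0.    ]
 [ 0.1681  0.0565  0.    ]
 [ 0.1767 -0.0577  0.    ]
 [ 0.1746  0.0551  0.    ]] [[ 0.17   -0.0614]
 [ 0.1688  0.0484]
 [ 0.1771 -0.0615]
 [ 0.1751  0.047 ]]
rails [ 0.044   0.0457 -0.0508 -0.0537] low [[-0.1247 -0.0304  0.    ]
 [-0.1251  0.0322  0.    ]]
[ 0.5301 -0.2269 -1.291 ] -73.97125794554516 [ 2.5547  2.0722  0.3159 -0.9796 -1.3822 -1.4966  0.3389 -1.0844]
pad [ -8.3844 -25.0067  48.     -10.3315  24.4292  48.       9.5515  21.7052
  48.      10.5198 -25.4651  48.    ]
end inner z0/z12 [0.1633 0.1635] [0.1641 0.1643] outer [[ 0.1683 -0.0573  0.    ]
 [ 0.167   0.0562  0.    ]
 [ 0.1756 -0.0574  0.    ]
 [ 0.1735  0.0548  0.    ]] [[ 0.1689 -0.0611]
 [ 0.1677  0.0481]
 [ 0.176  -0.0612]
 [ 0.1739  0.0468]]
rails [ 0.0437  0.0454 -0.0505 -0.0534] low [[-0.1243 -0.0302  0.    ]
 [-0.1247  0.032   0.    ]]
[ 0.5293 -0.2273 -1.291 ] -73.96716250533925 [ 2.4051  1.9202  0.1681 -0.793  -1.1981 -1.3166  0.2937 -1.1858]
pad [ -8.3784 -24.961   48.     -10.3092  24.172   48.       9.452   21.4636
  48.      10.4104 -25.4177  48.    ]
end inner z0/z12 [0.1622 0.1624] [0.163  0.1632] outer [[ 0.1672 -0.057   0.    ]
 [ 0.166   0.056   0.    ]
 [ 0.1745 -0.0571  0.    ]
 [ 0.1724  0.0546  0.    ]] [[ 0.1678 -0.0607]
 [ 0.1666  0.0479]
 [ 0.1748 -0.0608]
 [ 0.1728  0.0465]]
rails [ 0.0435  0.0452 -0.0503 -0.0531] low [[-0.1239 -0.03    0.    ]
 [-0.1243  0.0319  0.    ]]
```

```bash
python3 - <<'E'
from h import *
import pickle
from scipy.spatial.transform import Rotation as Ro
np.set_printoptions(precision=4,suppress=True)
o,c=pickle.load(open("w2.pkl","rb"));R=Ro.from_rotvec(o["eef_rot"]).as_matrix();P=o["eef_pos"]
p=plane("wrist",[[251,37],[384,36],[248,178],[387,177]],P[2]-.0126,c); p[2:]=plane("wrist",[[248,178],[387,177]],P[2]+.0114,c)
print((p-P)@R, "tool y heading",np.degrees(np.arctan2(R[1,1],R[0,1])))
q=(plane("wrist",[[294,240],[345,240]],P[2]+.0374,c)-P)@R;print(q)
# now targets
a=-1.291;t=np.radians(30);h=np.array([np.cos(a),np.sin(a),0]);Y=np.array([-h[1],h[0],0]);O=np.array([.530,-.227,.085])
for xr,dz in((146,0),(72,0)):
    print(xr,O+h*(xr*.866-18)/1000+[0,0,(xr*.5+31.2)/1000])
E
```

```text
[[ 0.1203 -0.0298  0.0126]
 [ 0.1206  0.0295  0.0126]
 [ 0.0603 -0.0298 -0.0114]
 [ 0.0607  0.0293 -0.0114]] tool y heading 12.416142245931516
[[ 0.0404 -0.0089 -0.0374]
 [ 0.0404  0.0099 -0.0374]]
146 [ 0.5599 -0.3312  0.1892]
72 [ 0.5422 -0.2696  0.1522]
```

{"method": "play_rows", "body": {"jaw": [255,255,255,255,255,255,255,255], "offset": [[0,0,0],[-0.11,0.64,0.1],[-0.11,0.64,0.1],[-0.11,0.64,0.1],[-0.11,0.64,0.2],[-0.11,0.64,0.2],[0,0,0.4],[0,0,0]], "roll": [-0.063,0,0,0,0,0,0,0]}}

```text
t: 5.55
eef_pos: [0.558, -0.3265, 0.2305]
eef_rot: [-1.877, -2.51, -0.0]
ft_force: [-0.5, -0.6, -3.3]
width: 0.0217
finger_force: 30.0
```

{"method": "play_rows", "body": {"jaw": [255,255,255], "offset": [[0,0,0],[0,0,0],[0,0,0]], "roll": [0,0,0]}}

```text
t: 5.85
eef_pos: [0.5586, -0.3306, 0.235]
eef_rot: [1.885, 2.511, -0.0]
ft_force: [-0.6, -0.7, -3.0]
width: 0.0216
finger_force: 30.0
```

```bash
cat > st.py <<'E'
from h import *
from scipy.spatial.transform import Rotation as Ro
np.set_printoptions(precision=4,suppress=True)
o=get_obs();R=Ro.from_rotvec(o["eef_rot"]).as_matrix();P=o["eef_pos"];a=-1.291
h=np.array([np.cos(a),np.sin(a),0]);Y=np.array([-h[1],h[0],0]);O=np.array([.530,-.227,.085]);D=P-O
print("t",o["t"],P,"horiz %.4f y %.4f h %.4f"%(D@h,D@Y,D[2]),"heading",np.degrees(np.arctan2(R[1,1],R[0,1])),"F h,Y,z",o["ft_force"]@h,o["ft_force"]@Y,o["ft_force"][2])
E
python3 st.py
```

```text
t 5.85 [ 0.5586 -0.3306  0.235 ] horiz 0.1075 y -0.0012 h 0.1500 heading 16.198222310921384 F h,Y,z 0.4758933343689428 -0.7159556816376786 -3.0444741836900917
```

{"method": "play_rows", "body": {"jaw": [255,255,255,255,255,255], "offset": [[0,0.02,0.2],[0,0,0.2],[0,0,0.2],[0,0,0.1],[0,0,0],[0,0,0]], "roll": [0,0,0,0,0,0]}}

```text
t: 6.45
eef_pos: [0.5595, -0.3302, 0.1984]
eef_rot: [-1.886, -2.512, 0.0]
ft_force: [-0.0, -0.5, -3.5]
width: 0.0216
finger_force: 30.0
```

{"method": "play_rows", "body": {"jaw": [255,255,255,255,255,255], "offset": [[0,0,0.06],[0,0,0.06],[0,0,0.06],[0,0,0.06],[0,0,0],[0,0,0]], "roll": [0,0,0,0,0,0]}}

```text
t: 7.05
eef_pos: [0.5595, -0.3298, 0.1874]
eef_rot: [1.886, 2.513, 0.001]
ft_force: [-2.5, 3.8, 5.1]
width: 0.0215
finger_force: 30.0
```

```bash
python3 st.py
```

```text
t 7.05 [ 0.5595 -0.3298  0.1874] horiz 0.1069 y -0.0000 h 0.1024 heading 16.221834761172577 F h,Y,z -4.361984596534866 -1.352110538645547 5.064745840394199
```

{"method": "play_rows", "body": {"jaw": [255,255,255,255,255,255], "offset": [[0,0,0.04],[0,0,0.04],[0,0,0.04],[0,0,0],[0,0,0],[0,0,0]], "roll": [0,0,0,0,0,0]}}

```text
t: 7.65
eef_pos: [0.5592, -0.3286, 0.1823]
eef_rot: [-1.885, -2.512, -0.002]
ft_force: [-5.3, 7.5, 12.5]
width: 0.0216
finger_force: 30.0
```

```bash
python3 - <<'E'
from h import *
cv2.imwrite("pics/s4.png",cv2.resize(np.hstack([capture("scene")[180:355,130:330],capture("side")[230:405,300:500]]),(800,350),interpolation=cv2.INTER_CUBIC))
E
python3 st.py
```

```text
t 7.75 [ 0.5592 -0.3286  0.1823] horiz 0.1057 y -0.0000 h 0.0973 heading 16.229378087798153 F h,Y,z -9.274135032001372 -1.6613222629516182 12.134520616254774
```

View pics/s4.png

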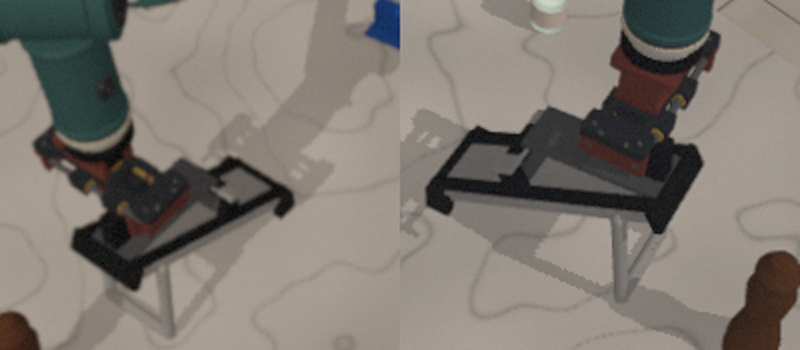

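{"method": "play_rows", "body": {"jaw": [255,255,255,255,255,255], "offset": [[-0.04,0,0.04],[-0.04,0,0.04],[0,0,0.04],[0,0,0.04],[0,0,0],[0,0,0]], "roll": [0,0,0,0,0,0]}}

```text
t: 8.35
eef_pos: [0.56, -0.3315, 0.1744]
eef_rot: [-1.884, -2.511, -0.003]
ft_force: [-5.7, 10.6, 15.0]
width: 0.0216
finger_force: 30.0
```

```bash
python3 st.py
```

```text
t 8.35 [ 0.56   -0.3315  0.1744] horiz 0.1087 y -0.0000 h 0.0894 heading 16.23781894452952 F h,Y,z -11.774762299242118 -2.5490056229672917 14.95584312441891
```

{"method": "play_rows", "body": {"jaw": [255,255,255,255], "offset": [[0,0,0.04],[0,0,0.03],[0,0,0],[0,0,0]], "roll": [0,0,0,0]}}

```text
t: 8.75
eef_pos: [0.5601, -0.3319, 0.171]
eef_rot: [-1.884, -2.511, -0.003]
ft_force: [-5.6, 9.8, 15.5]
width: 0.0221
finger_force: 30.0
```

```bash
python3 st.py; python3 - <<'E'
from h import *
im=capture("wrist");cv2.imwrite("pics/w5.png",im)
a=im[0:340,120:520]
cv2.imwrite("pics/w5c.png",cv2.resize(a,None,fx=1.6,fy=1.6,interpolation=cv2.INTER_CUBIC))
E
```

```text
t 8.75 [ 0.5601 -0.3319  0.171 ] horiz 0.1091 y -0.0001 h 0.0860 heading 16.23569584138709 F h,Y,z -10.988508238764366 -2.6910462545121585 15.48769603252686
```

View pics/w5c.png

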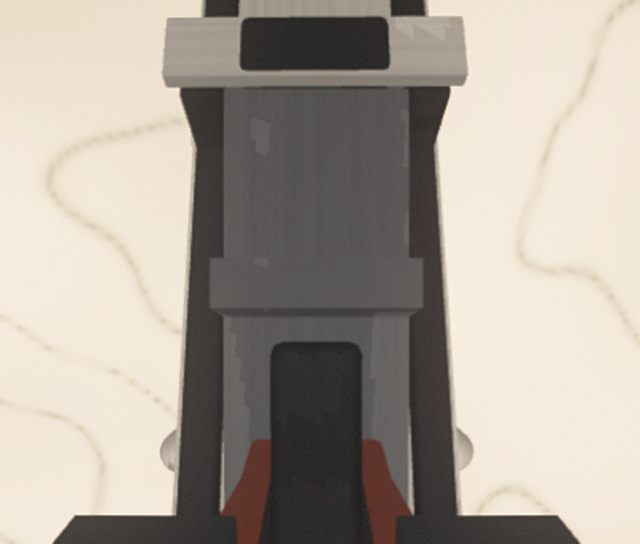

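The wrist view shows the gauge lying in the channel, centred between the rails, the blade tip just at the bar and the stop about 55 mm above it. Now I slide it down the slope.

{"method": "play_rows", "body": {"jaw": [255,255,255,255,255], "offset": [[0.087,0,0.05],[0.087,0,0.05],[0.087,0,0.05],[0.087,0,0.05],[0,0,0]], "roll": [0,0,0,0,0]}}

```text
t: 9.3
eef_pos: [0.5605, -0.3289, 0.1669]
eef_rot: [1.87, 2.495, -0.017]
ft_force: [-3.6, -20.0, 24.6]
width: 0.0218
finger_force: 30.0
```

```bash
python3 st.py
```

```text
t 9.3 [ 0.5605 -0.3289  0.1669] horiz 0.1063 y 0.0012 h 0.0819 heading 16.303922243871977 F h,Y,z 18.272542326387036 -9.002783920944745 24.609461567561922
```

{"method": "play_rows", "body": {"jaw": [255,255,255,255,255], "offset": [[-0.087,0,-0.05],[-0.087,0,-0.05],[-0.087,0,-0.05],[-0.087,0,-0.05],[0,0,0]], "roll": [0,0,0,0,0]}}

```text
t: 9.8
eef_pos: [0.5607, -0.3337, 0.1694]
eef_rot: [-1.886, -2.512, -0.001]
ft_force: [-1.6, 3.8, 4.1]
width: 0.0221
finger_force: 30.0
```

```bash
python3 st.py; cat > pitch.py <<'E'
from h import *
from scipy.spatial.transform import Rotation as Ro
np.set_printoptions(precision=4,suppress=True)
o=get_obs();c=calibration("wrist");im=capture("wrist");cv2.imwrite("pics/wp.png",im)
g=cv2.GaussianBlur(cv2.cvtColor(im,cv2.COLOR_BGR2GRAY),(3,3),0).astype(int)
a=-1.291;t=np.radians(30);X=np.array([np.cos(a)*.866,np.sin(a)*.866,.5]);Y=np.array([-np.sin(a),np.cos(a),0]);Rr=np.c_[X,Y,np.cross(X,Y)];O=np.array([.53,-.227,.085])
E=np.array(c["extrinsics"])
for r in range(40,210,8):
    row=g[r];d=np.diff(row[225:410]);
    l=225+np.argmax(d[:60]);q=225+100+np.argmin(d[100:])
    L,dL=rays("wrist",[[l+.5,r],[q+.5,r]],c)
    # depth so that the separation is 60 mm
    k=dL/(-(dL@E[:3,:3])[:,2:3]);s=.06/np.linalg.norm(k[1]-k[0])
    m=(L+s*k.mean(0)-O)@Rr*1000
    print(r,l,q,q-l,m.round(1))
E
python3 pitch.py
```

```text
t 9.8 [ 0.5607 -0.3337  0.1694] horiz 0.1110 y 0.0001 h 0.0844 heading 16.208498264716734 F h,Y,z -4.1300896418404935 -0.45070707400357696 4.132710784391952
40 247 329 82 [-49.7 -21.7 -16.6]
48 282 331 49 [-176.7  -13.2 -162.9]
56 260 371 111 [11.5 -1.2 36.8]
64 260 372 112 [16.9 -1.  37.1]
72 261 372 111 [19.8 -0.7 34.5]
80 261 372 111 [24.  -0.7 33.4]
88 261 372 111 [28.2 -0.7 32.3]
96 261 372 111 [32.4 -0.7 31.1]
104 261 372 111 [36.6 -0.7 30. ]
112 261 372 111 [40.7 -0.6 28.9]
120 261 373 112 [45.9 -0.4 29.3]
128 260 372 112 [50.  -0.9 28.2]
136 260 373 113 [55.  -0.6 28.6]
144 260 373 113 [59.1 -0.6 27.6]
152 260 373 113 [63.3 -0.6 26.5]
160 260 373 113 [67.4 -0.6 25.4]
168 251 381 130 [82.1 -0.8 46.9]
176 251 381 130 [85.7 -0.8 46. ]
184 251 382 131 [89.8 -0.6 46.2]
192 251 382 131 [93.3 -0.6 45.3]
200 254 378 124 [93.7 -0.8 35.8]
208 260 374 114 [92.6 -0.3 20.7]
```

The blade is still about 10° off the ramp (the grip slipped a little instead of turning), so its tip met the bar. I move up-slope a bit, then loosen the fingers so it lies down by itself, still straddled, and regrip.

{"method": "play_rows", "body": {"jaw": [255,255,255,255], "offset": [[-0.07,0,-0.04],[-0.07,0,-0.04],[0,0,0],[0,0,0]], "roll": [0,0,0,0]}}

```text
t: 10.25
eef_pos: [0.5625, -0.3412, 0.1727]
eef_rot: [-1.886, -2.512, 0.001]
ft_force: [-0.3, -0.5, -4.2]
width: 0.0217
finger_force: 30.0
```

```bash
python3 st.py; python3 pitch.py
```

```text
t 10.25 [ 0.5625 -0.3412  0.1727] horiz 0.1187 y -0.0003 h 0.0877 heading 16.192722954466124 F h,Y,z 0.3806234543503667 -0.4725983445190747 -4.202361579996208
40 255 371 116 [17.9 -2.9 44.8]
48 261 372 111 [15.7 -1.1 36.9]
56 262 371 109 [17.2 -1.1 32.8]
64 264 369 105 [16.2 -1.1 25.4]
72 261 372 111 [28.2 -1.  33.4]
80 261 372 111 [32.4 -1.  32.3]
88 261 372 111 [36.5 -1.  31.2]
96 261 372 111 [40.7 -1.  30.1]
104 261 372 111 [44.9 -1.  29. ]
112 261 372 111 [49.1 -1.  27.9]
120 260 372 112 [54.2 -1.3 28.3]
128 260 372 112 [58.4 -1.3 27.2]
136 260 373 113 [63.4 -1.  27.6]
144 260 373 113 [67.5 -1.  26.5]
152 260 373 113 [71.6 -1.  25.5]
160 260 373 113 [75.7 -1.  24.4]
168 252 381 129 [89.9 -0.9 44.7]
176 251 381 130 [94.  -1.2 45. ]
184 251 382 131 [98.1 -0.9 45.2]
192 251 382 131 [101.7  -0.9  44.3]
200 255 378 123 [101.6  -0.9  33.5]
208 260 375 115 [101.5  -0.4  21.2]
```

{"method": "play_rows", "body": {"jaw": [172,255,255,255,255], "offset": [[0,0,0],[0,0,0],[0,0,0],[0,0,0],[0,0,0]], "roll": [0,0,0,0,0]}}

```text
t: 10.8
eef_pos: [0.5627, -0.3407, 0.1734]
eef_rot: [1.886, 2.512, -0.0]
ft_force: [-0.0, 0.6, 1.0]
width: 0.022
finger_force: 30.0
```

```bash
python3 st.py; python3 pitch.py
```

```text
t 10.8 [ 0.5627 -0.3407  0.1734] horiz 0.1183 y 0.0000 h 0.0884 heading 16.22010842884747 F h,Y,z -0.5503305627417111 0.14588310002943636 1.0123637207050895
40 254 377 123 [26.1 -1.2 54.2]
48 261 371 110 [14.4 -1.  36.2]
56 262 370 108 [15.9 -1.  32. ]
64 263 368 105 [16.2 -1.3 26.1]
72 265 368 103 [17.9 -0.7 21.6]
80 265 368 103 [22.4 -0.7 20.4]
88 264 368 104 [28.2 -1.  20.9]
96 264 368 104 [32.7 -1.  19.7]
104 264 369 105 [38.3 -0.7 20.2]
112 263 369 106 [43.8 -1.  20.7]
120 263 370 107 [49.3 -0.7 21.2]
128 263 370 107 [53.6 -0.7 20.1]
136 263 370 107 [57.9 -0.7 19. ]
144 262 371 109 [64.1 -0.6 21.1]
152 258 374 116 [74.  -0.9 30.7]
160 258 375 117 [78.7 -0.6 31.1]
168 258 375 117 [82.6 -0.6 30. ]
176 258 374 116 [86.  -0.9 27.6]
184 260 373 113 [88.1 -0.6 22. ]
192 260 373 113 [92.2 -0.6 21. ]
200 260 373 113 [96.3 -0.6 20. ]
208 260 374 114 [101.   -0.3  20.5]
```

The gauge now lies parallel to the ramp (stop top reads z≈30 mm, stop face at x≈73 mm). Slide again.

{"method": "play_rows", "body": {"jaw": [255,255,255,255,255], "offset": [[0.087,0,0.05],[0.087,0,0.05],[0.087,0,0.05],[0.087,0,0.05],[0,0,0]], "roll": [0,0,0,0,0]}}

```text
t: 11.35
eef_pos: [0.5572, -0.3227, 0.1625]
eef_rot: [-1.884, -2.512, -0.001]
ft_force: [0.0, 2.3, 0.8]
width: 0.022
finger_force: 30.0
```

```bash
python3 st.py
```

```text
t 11.35 [ 0.5572 -0.3227  0.1625] horiz 0.0995 y -0.0003 h 0.0775 heading 16.247921019475154 F h,Y,z -2.1802999918212245 0.6484871631127302 0.8404232767151121
```

{"method": "play_rows", "body": {"jaw": [255,255,255,255,255,255], "offset": [[0.087,0,0.05],[0.087,0,0.05],[0.087,0,0.05],[0.087,0,0.05],[0.087,0,0.05],[0,0,0]], "roll": [0,0,0,0,0,0]}}

```text
t: 11.95
eef_pos: [0.5512, -0.302, 0.1501]
eef_rot: [-1.885, -2.512, -0.001]
ft_force: [0.3, 2.7, 1.3]
width: 0.0218
finger_force: 30.0
```

```bash
python3 st.py; python3 pitch.py|sed -n '4,30p'
```

```text
t 11.95 [ 0.5512 -0.302   0.1501] horiz 0.0779 y -0.0004 h 0.0651 heading 16.23326374535698 F h,Y,z -2.5107826195759424 1.0339423044790865 1.3383446481988843
64 266 367 101 [-36.2  -1.2  19.6]
72 265 406 141 [ 9.9  7.  69. ]
80 255 407 152 [20.5  4.7 77.4]
88 229 326 97 [-27.9 -25.3   8.6]
96 243 354 111 [ -5.9 -10.9  31.1]
104 275 337 62 [ -93.7  -11.6 -101.7]
112 279 325 46 [-156.   -20.5 -208. ]
120 258 375 117 [12.2 -1.1 36.4]
128 258 374 116 [15.3 -1.3 33.9]
136 261 372 111 [15.  -1.1 25.5]
144 262 371 109 [17.4 -1.1 21.3]
152 258 374 116 [27.3 -1.3 30.8]
160 258 375 117 [32.  -1.  31.2]
168 258 375 117 [36.  -1.  30.2]
176 258 374 116 [39.3 -1.3 27.7]
184 260 373 113 [41.4 -1.  22.2]
192 260 373 113 [45.5 -1.  21.1]
200 260 374 114 [50.2 -0.7 21.6]
208 260 374 114 [54.3 -0.7 20.6]
```

{"method": "play_rows", "body": {"jaw": [255,255,255,255,255,255], "offset": [[0.035,0,0.02],[0.035,0,0.02],[0.035,0,0.02],[0.035,0,0.02],[0.035,0,0.02],[0,0,0]], "roll": [0,0,0,0,0,0]}}

```text
t: 12.6
eef_pos: [0.5493, -0.2949, 0.1458]
eef_rot: [1.886, 2.512, -0.0]
ft_force: [-0.3, 1.6, 3.9]
width: 0.0221
finger_force: 30.0
```

```bash
python3 st.py
```

```text
t 12.6 [ 0.5493 -0.2949  0.1458] horiz 0.0706 y -0.0002 h 0.0608 heading 16.207817451431623 F h,Y,z -1.609458648395999 0.09917828300132267 3.920718892044948
```

{"method": "play_rows", "body": {"jaw": [255,255,255,255], "offset": [[0.035,0,0.02],[0.035,0,0.02],[0,0,0],[0,0,0]], "roll": [0,0,0,0]}}

```text
t: 13.0
eef_pos: [0.5483, -0.2915, 0.1438]
eef_rot: [1.886, 2.512, 0.0]
ft_force: [-0.4, 1.0, 5.2]
width: 0.0216
finger_force: 30.0
```

```bash
python3 st.py
```

```text
t 13.0 [ 0.5483 -0.2915  0.1438] horiz 0.0671 y -0.0002 h 0.0588 heading 16.20979827673885 F h,Y,z -1.0604031169581136 -0.0653532154107791 5.228721117217698
```

{"method": "play_rows", "body": {"jaw": [255,255,255,255,255], "offset": [[0.0175,0,0.01],[0.0175,0,0.01],[0.0175,0,0.01],[0,0,0],[0,0,0]], "roll": [0,0,0,0,0]}}

```text
t: 13.5
eef_pos: [0.5482, -0.2906, 0.1432]
eef_rot: [1.884, 2.51, -0.002]
ft_force: [0.8, -2.7, 9.3]
width: 0.022
finger_force: 30.0
```

```bash
python3 st.py
```

```text
t 13.5 [ 0.5482 -0.2906  0.1432] horiz 0.0661 y -0.0001 h 0.0582 heading 16.230339508731596 F h,Y,z 2.7980475393351707 0.014860109983558918 9.296120870248304
```

{"method": "play_rows", "body": {"jaw": [255,255,255,255,255], "offset": [[0.0175,0,0.01],[0.0175,0,0.01],[0.0175,0,0.01],[0,0,0],[0,0,0]], "roll": [0,0,0,0,0]}}

```text
t: 14.0
eef_pos: [0.5482, -0.2906, 0.1431]
eef_rot: [1.881, 2.507, -0.006]
ft_force: [-1.6, -6.8, 13.3]
width: 0.0219
finger_force: 30.0
```

```bash
python3 st.py; python3 pitch.py|sed -n '8,30p'
```

```text
t 14.0 [ 0.5482 -0.2906  0.1431] horiz 0.0661 y -0.0000 h 0.0581 heading 16.25040174643749 F h,Y,z 6.139209149863785 -3.429423485602162 13.295701434405824
96 225 325 100 [-32.7 -25.7  11.7]
104 227 329 102 [-25.6 -23.4  14.1]
112 281 331 50 [-146.3  -13.3 -178.1]
120 271 334 63 [ -88.2  -14.  -102.7]
128 277 397 120 [ 4.7  9.5 38.5]
136 227 327 100 [ -9.5 -24.4   5.8]
144 255 376 121 [13.2 -1.2 37.8]
152 257 374 117 [14.2 -1.2 31.4]
160 258 375 117 [18.2 -0.7 30.4]
168 257 375 118 [22.8 -0.9 30.8]
176 258 374 116 [25.5 -0.9 27. ]
184 259 372 113 [27.7 -1.2 21.4]
192 259 372 113 [31.8 -1.2 20.4]
200 259 373 114 [36.5 -0.9 21. ]
208 259 373 114 [40.6 -0.9 20. ]
```

The stop has met the bar: the arm stands still while the force rises, and the stop face reads x≈13. Relax, open and rise.

{"method": "play_rows", "body": {"jaw": [255,255,130,130,130,130], "offset": [[-0.03,0,-0.035],[0,0,0],[0,0,0],[0,0,0],[0,0,0],[0,0,0]], "roll": [0,0,0,0,0,0]}}

```text
t: 14.65
eef_pos: [0.5466, -0.2872, 0.1418]
eef_rot: [-1.885, -2.511, 0.0]
ft_force: [-1.1, 0.3, 0.1]
width: 0.0425
finger_force: 0.0
```

{"method": "play_rows", "body": {"jaw": [130,130,130,130,130,255,255], "offset": [[0,0,-0.2],[0,0,-0.4],[0,0,-0.6],[0,0,-0.6],[0,0,-0.2],[0,0,0],[0,0,0]], "roll": [0,0,0,0,0,0,0]}}

```text
t: 15.35
eef_pos: [0.5466, -0.2873, 0.2415]
eef_rot: [-1.885, -2.511, 0.0]
ft_force: [-0.4, 1.1, -0.2]
width: 0.0303
finger_force: 0.0
```

```bash
python3 st.py; python3 - <<'E'
from h import *
import pickle
o=get_obs();c=calibration("wrist");im=capture("wrist");cv2.imwrite("pics/w6.png",im);pickle.dump((o,c),open("w6.pkl","wb"))
cv2.imwrite("pics/w6c.png",cv2.resize(im[20:340,150:490],None,fx=1.75,fy=1.75,interpolation=cv2.INTER_CUBIC))
E
```

```text
t 15.35 [ 0.5466 -0.2873  0.2415] horiz 0.0626 y -0.0007 h 0.1565 heading 16.21582539498539 F h,Y,z -1.1579654171463747 -0.11981199790721525 -0.23578509990128443
```

View pics/w6c.png

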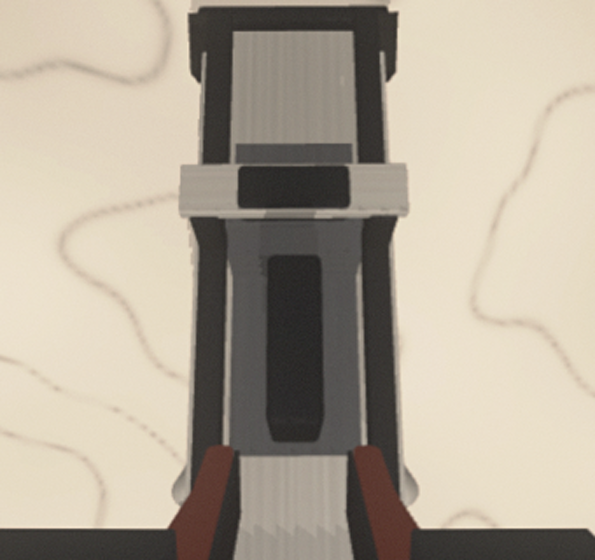

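The gauge lies in the channel with its stop at the bar and its blade showing beyond. The pad centre is at crop (294,187), i.e. pixel (318,127). Next I press the bar.

```bash
python3 - <<'E'
from fit import *
o,c6=pickle.load(open("w6.pkl","rb"))
O,R=frame([.53,-.227,.085,-1.291])
F=lambda P:np.array(P,float)/1.75+[150,20]
q,d=rays("wrist",F([[238,166],[350,166],[238,208],[350,208],[235,143],[352,143]]),c6);q=(q-O)@R;d=d@R
for z in(.05,.048,.046):
    print(z,(q+d*((z-q[2])/d[:,2])[:,None])[:4]*1000)
print((q+d*((.006-q[2])/d[:,2])[:,None])[4:]*1000)
for z in (.050,.040): print(z,O+R@[0,0,z], "TCP horiz %.4f h %.4f"%(-z*.5,z*.866))
E
```

```text
0.05 [[ -6.4988 -24.8548  50.    ]
 [ -6.6032  23.1462  50.    ]
 [ 13.5334 -24.3581  50.    ]
 [ 13.4305  22.7174  50.    ]]
0.048 [[ -7.8151 -25.0589  48.    ]
 [ -7.9204  23.3539  48.    ]
 [ 12.3889 -24.558   48.    ]
 [ 12.2851  22.9214  48.    ]]
0.046 [[ -9.1314 -25.263   46.    ]
 [ -9.2377  23.5615  46.    ]
 [ 11.2444 -24.7578  46.    ]
 [ 11.1398  23.1254  46.    ]]
[[-48.9125 -31.2271   6.    ]
 [-49.0423  29.0359   6.    ]]
0.05 [ 0.5231 -0.203   0.1283] TCP horiz -0.0250 h 0.0433
0.04 [ 0.5245 -0.2078  0.1196] TCP horiz -0.0200 h 0.0346
```

{"method": "play_rows", "body": {"jaw": [255,255,255,255,255,255,255], "offset": [[0.65,0,0],[0.7,0,0.2],[0.64,0,0.4],[0,0,0.6],[0,0,0.6],[0,0,0.1],[0,0,0]], "roll": [0,0,0,0,0,0,0]}}

```text
t: 16.1
eef_pos: [0.518, -0.1916, 0.1457]
eef_rot: [-1.883, -2.509, 0.001]
ft_force: [0.8, 0.2, 0.1]
width: 0.0004
finger_force: 0.0
```

```bash
python3 st.py
```

```text
t 16.1 [ 0.518  -0.1916  0.1457] horiz -0.0374 y -0.0018 h 0.0607 heading 16.209929908250814 F h,Y,z 0.06553261082050929 0.7836993411159113 0.10572175783837667
```

{"method": "play_rows", "body": {"jaw": [255,255,255,255,255,255], "offset": [[0,0.02,0.12],[0,0,0.12],[-0.03,0,0.052],[-0.03,0,0.052],[-0.03,0,0.052],[0,0,0]], "roll": [0,0,0,0,0,0]}}

```text
t: 16.7
eef_pos: [0.5216, -0.1965, 0.1274]
eef_rot: [-1.886, -2.512, 0.0]
ft_force: [-0.0, -0.2, -0.5]
width: 0.0004
finger_force: 0.0
```

```bash
cat >> st.py <<'E'
x,z=D@h,D[2];f,g=o["ft_force"]@h,o["ft_force"][2]
print("xr %.1f zr %.1f  Fn %.1f Fx %.1f"%((x*.866+z*.5)*1e3,(-x*.5+z*.866)*1e3,-f*.5+g*.866,f*.866+g*.5))
E
python3 st.py
```

```text
t 16.7 [ 0.5216 -0.1965  0.1274] horiz -0.0316 y 0.0003 h 0.0424 heading 16.200414774502995 F h,Y,z 0.22851756183684332 -0.10529640279180222 -0.5396685927654425
xr -6.2 zr 52.5  Fn -0.6 Fx -0.1
```

{"method": "play_rows", "body": {"jaw": [255,255,255,255,255], "offset": [[-0.02,0,0.035],[-0.02,0,0.035],[-0.02,0,0.035],[0,0,0],[0,0,0]], "roll": [0,0,0,0,0]}}

```text
t: 17.2
eef_pos: [0.5225, -0.1992, 0.1224]
eef_rot: [1.886, 2.512, 0.0]
ft_force: [0.6, 0.4, 3.4]
width: 0.0008
finger_force: 1.5
```

```bash
python3 st.py
```

```text
t 17.2 [ 0.5225 -0.1992  0.1224] horiz -0.0288 y 0.0005 h 0.0374 heading 16.213146504638228 F h,Y,z -0.2427534502708768 0.6578279152044597 3.379901814729044
xr -6.2 zr 46.8  Fn 3.0 Fx 1.5
```

{"method": "play_rows", "body": {"jaw": [255,255,255,255], "offset": [[-0.02,0,0.035],[-0.01,0,0.017],[0,0,0],[0,0,0]], "roll": [0,0,0,0]}}

```text
t: 17.6
eef_pos: [0.5229, -0.2001, 0.1207]
eef_rot: [-1.886, -2.512, -0.001]
ft_force: [-2.3, 3.2, 13.2]
width: 0.0003
finger_force: 6.8
```

```bash
python3 st.py
```

```text
t 17.6 [ 0.5229 -0.2001  0.1207] horiz -0.0278 y 0.0006 h 0.0357 heading 16.20839199438629 F h,Y,z -3.733289898790147 -1.3362696023528016 13.20486155609672
xr -6.2 zr 44.8  Fn 13.3 Fx 3.4
```

{"method": "play_rows", "body": {"jaw": [255,255,255,255,255], "offset": [[-0.02,0,0.035],[-0.01,0,0.017],[0,0,0],[0,0,0],[0,0,0]], "roll": [0,0,0,0,0]}}

```text
t: 18.1
eef_pos: [0.523, -0.2004, 0.1203]
eef_rot: [-1.886, -2.512, -0.003]
ft_force: [-8.2, 10.3, 34.0]
width: 0.0006
finger_force: 17.8
```

```bash
python3 st.py
```

```text
t 18.1 [ 0.523  -0.2004  0.1203] horiz -0.0275 y 0.0007 h 0.0353 heading 16.20443865074885 F h,Y,z -12.126123789581074 -5.074235334069829 33.96221057091199
xr -6.2 zr 44.3  Fn 35.5 Fx 6.5
```

The bar sits on the gauge: 35 N and no further travel, at the height reckoned. Retreat along the normal and look.

{"method": "play_rows", "body": {"jaw": [255,255,255,255,255,255,255,255], "offset": [[0.03,0,-0.052],[0.03,0,-0.052],[0.1,0,-0.2],[0,0,-0.6],[0,0,-0.8],[-0.6,0,-0.6],[-0.7,0,0],[0,0,0]], "roll": [0,0,0,0,0,0,0,0]}}

```text
t: 18.9
eef_pos: [0.5412, -0.2608, 0.2339]
eef_rot: [1.885, 2.506, -0.002]
ft_force: [-0.3, 1.0, -0.0]
width: 0.0004
finger_force: 0.0
```

```bash
python3 st.py; python3 - <<'E'
from h import *
a=capture("wrist")[20:320,170:470];b=capture("side")[270:400,300:460];cv2.imwrite("pics/sc_end.png",capture("scene"))
cv2.imwrite("pics/e.png",np.hstack([cv2.resize(a,(400,400),interpolation=cv2.INTER_CUBIC),cv2.resize(b,(400,325),interpolation=cv2.INTER_CUBIC)[:400] if 0 else cv2.resize(b,(400,400),interpolation=cv2.INTER_CUBIC)]))
s0=cv2.imread("pics/scene0.png").astype(int);s1=cv2.imread("pics/sc_end.png").astype(int);d=(abs(s1-s0).max(2)>40).astype(np.uint8)
for n,(x,y) in dict(jar=(350,300),mill=(143,360),pusher=(430,172)).items(): print(n,d[y-25:y+25,x-22:x+22].sum())
E
```

```text
t 18.9 [ 0.5412 -0.2608  0.2339] horiz 0.0356 y 0.0014 h 0.1489 heading 16.102075685976697 F h,Y,z -1.0139816347840758 -0.028638784787995995 -0.02474535215544149
xr 105.3 zr 111.2  Fn 0.5 Fx -0.9
jar 0
mill 0
pusher 0
```

View pics/e.png

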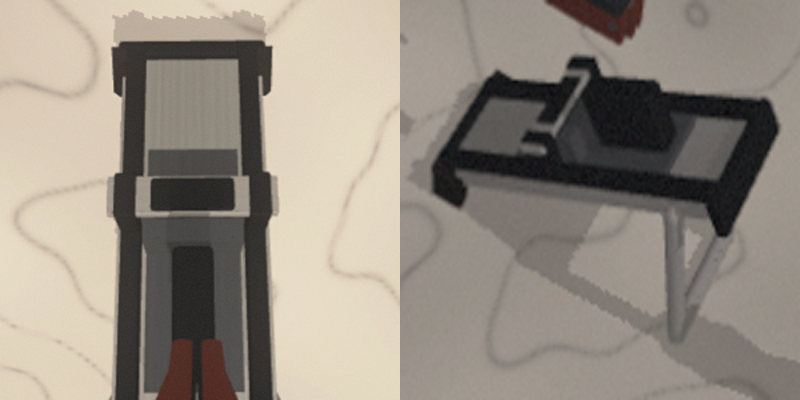

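The bar is down between the posts (wrist crop (193,195)) and rests on the gauge, with the stop against it and the blade through at (193,162). The bystanders are unmoved. Handing in.

```bash
python3 -c "
from bench import *
print(finish_job())"
```

```text
the job is handed in; nothing more can be done
None
```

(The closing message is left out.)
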